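# Hang the accessory bin from an S-hook seated in the balance bar's notch

### The arm

A 6-joint arm with a two-finger parallel gripper is mounted at the origin on the work surface. World frame = base frame: x ahead of the robot, y to its left, z up, the work surface at z = 0. Lengths are in m, angles in rad, forces in N, time in s.
With the tool pointing down it reaches from about 0.375 to 0.9 m from the base axis. Payload 3.1 kg.
Tool frame: the origin (TCP) lies on the centre line of the jaws, within the pads' length; the fingertips stand 11 mm ahead of it and the grasp point (between the pads) lies 8 mm behind it; x points along the fingers, y is the direction in which the jaws open and shut, and the axes are right-handed (so a half turn about x gives the same grasp; the last joint's range is limited). The gripper opens to 87 mm and grips with 3 to 60 N. Pads are 19 mm wide; open, the fingers measure 117 mm over their backs; the gripper's body (75 mm by 190 mm) begins 51 mm behind the grasp point.
Start: joints at [-1.411, 0.527, 1.433, -0, 1.181, -0.178], TCP at [0.208, -0.589, 0.212] pointing down, gripper open.
Joint ranges: [-3.08, 3.08], [-0.75, 2.2], [0.22, 2.44], [-1.43, 4.57], [0, 2.65], [-2.85, 2.85]. Speed limits (rad/s): [2.79, 2.79, 3.14, 3.14, 3.14, 3.14].

### API

Orientations are given as a unit quaternion [x, y, z, w].
In Python, from rig import robot, camera, camera_info gives the robot as it stands.
- The arm moves only by the shell command python3 -m inch 'ROWS' [FORCE]. ROWS is JSON, a list that holds one entry, the list of rows, each a list of 5 numbers: the shift along the tool's x, y, z in cm, then the turn about the tool's x in rad, then the opening, from 0 (shut) to 1 (fully open). A call has 1 to 8 rows; each row shifts and turns the pose as measured when the row begins, along the tool's axes as they then stand; what a row does not reach is not made up. A row lasts 1/12 s, in which the tool goes at most 41.7 mm and 7.16 degrees, less where a joint would pass 70% of its speed; a pose out of reach is approached as far as the arm can. A call with a gripper value outside its range is refused whole. The fingers move at their own pace and stop on an object; FORCE is the grip in N (left out, the last holds). Time passes only in rows, so rows that do not move let the fingers close. It gives the time, the measured TCP pose, the force and the opening at its end, in the units of the state.
- robot.get_obs(): the state, without advancing time (a new reading comes with each control period).
- camera(name): name is "scene" or "top"; returns the picture (400x640x3 uint8, red, green, blue); there is no depth.
- camera_info(name): a dict with "camera_matrix" (3x3 intrinsics, pixels), "dist" ([k1, k2, p1, p2, k3] as OpenCV has them; the pictures are not rectified), "rvec" (rotation vector, rad) and "tvec" (3), from world to camera coordinates, as OpenCV has them. Camera axes: x right, y down, z forward; pixel columns grow to the right and rows downward; lengths in m; the calibration is good to about 2 mm. A picture is of the moment at which its call begins. camera_info takes no time and is no camera call.
- robot.hand_in(): hands the job in, once; it reports no verdict.
The state is a dict: "time": time; "q": joint angles; "joint_velocities": joint speeds; "joint_torque": joint torques, N m; "position": TCP position; "tool_rot": TCP orientation; "ft_force": force on the tool from outside, world axes, zero at the start; "moment": the same for the moment, N m; "grip_width": finger opening in m.
Only numpy, scipy, OpenCV 4.12 (cv2) and the standard library are available. Lean on these libraries where they do the work, as an engineer would, in place of code of your own. Each camera call takes 0.05 s, during which the arm holds its last target. There are 200 camera calls.

### The job

Lift the S-hook out of its wooden rack by its blue grip, hook it over the notched bar of the black stand, slide it gently along the bar until it drops fully into the notch, and let go. Then hang the red bin by its steel bail in the hook's lower curl and leave it hanging level, still and clear of the stand. Never force the hook against the bar, and leave the eyepiece, the white cap and the screwdriver where they lie.

Things in the scene. Friction and masses are not known exactly. Their poses are not given: they have to be found in the camera images.
- stand: Fixed black stand: base 100 x 340 x 10 mm, two posts 26 mm square centred 145 mm either side of the middle, clamp tops 258 mm up. Origin: middle of the underside; y along the bar, -x its front, towards the robot. It carries an aluminium bar along y, 12 mm thick (x), 16 mm high, 360 mm long. The bar rests on rubber: it sinks about 1 mm per 2 N pressed on it, 6 mm at most; it cannot slide along y.
- bar_centre (a point): Stand's middle, at the unloaded bar's top edge (250 mm up), mid-thickness; axes as the stand's. Not the notch: the top edge has one notch, right across, 13 mm long (y), 8 mm deep, midway along the bar, but the bar is clamped up to 40 mm off to either side, so the notch is somewhere within 40 mm either side of this point along y; its place is not reported.
- hook: Steel S-hook, 8 mm round bar in its own x-z plane, 180 mm tall with grip, about 120 g; starts upright in the rack. Origin: lowest point, z up. A straight slanting shank (centre line from x -16, z 105 to x +16, z 29 mm) joins the upper curl's -x side to the lower's +x side, so the bar enters best with the hook held about 5 mm forward (-x) of centred until the upper tip is past the bar's top. Inner radius of both curls 14 mm.
- hook_grip (a point): Middle of the blue upright grip on the hook's crown: 22 mm (x) by 10 mm (y, take it across this), from 132 to 180 mm above the hook's origin; this point at 156 mm. Axes as the hook's.
- upper_curl (a point): Centre of the hook's upper curl, 112 mm above the hook's origin; axes as the hook's. The curl is open on the +x side; its tip (x +18 mm) reaches down to 8 mm below this point. Hung on the plain bar this point lies 13 mm below the bar's top edge, seated in the notch 21 mm below.
- lower_curl (a point): Centre of the hook's lower curl, 22 mm above the hook's origin; axes as the hook's. The curl is open on the -x side; its tip (x -18 mm) rises to 8 mm above this point. A bail at rest in the curl has its centre about 10 mm below this point.
- rack: Fixed wooden rack holding the hook upright: base 100 x 70 x 10 mm, pocket 48 mm (x) by 11 mm (y) with its floor 10 mm up, side walls to 50 mm and two end posts (x +-30 mm) to 124 mm above the table. Origin: middle of the underside. The hook comes out straight up.
- bin: Red open bin 130 (x) x 70 (y) x 45 mm high, 0.15 to 0.31 kg, centre of mass about under its bail. Black grip on its front (-x) end: 12 mm in x, 30 mm in y (take it across this), centred at x -71 mm, y 0, from 15 to 75 mm up. Origin: middle of the underside, z up.
- bail (a point): Middle of the rigid steel bail's level top bar over the bin's middle, 95 mm above the bin's origin: 7 mm round, along the bin's y, level for 28 mm, then sloping down to the bin's sides. Axes as the bin's.
- eyepiece: Bystander: black eyepiece, 44 mm diameter, 68 mm tall, standing. Origin: middle of its underside.
- cap: Bystander: white dished cap, 68 mm diameter, 18 mm high. Origin: middle of its underside.
- driver: Bystander: yellow-handled screwdriver, 150 mm long, lying beyond the stand along its own x. Origin on its underside.
There are look-alikes about, which are no part of the job. Several things look just like the bin: the one meant starts nearest to the robot's base.

How it is judged:
By the outcome, as a careful person would: the job done as asked, in the order asked, and still so for the second after the job is handed in, with the robot touching nothing.
It also fails if it takes over 72 s, if anything falls off the work surface, if the arm or the gripper's body presses on something with over 40 N, if the wrist force passes 120 N, or if a joint passes its speed limit or range.

## Working session

There is one attempt and no reset: what is moved stays moved. The work goes in short steps, Python scripts to look and compute and a shell command to move; the robot and the scene stay as the last step left them, time stands still between calls to the robot, and variables do not carry over. Pictures are saved under pics/ and viewed, about 8 in all and at most 12, crops included, and the job is handed in when it is done.

```bash
ls; mkdir -p pics; python3 - <<'E'
from rig import robot,camera,camera_info
import cv2,numpy as np
for n in("scene","top"):
    cv2.imwrite(f"pics/{n}0.png",camera(n)[:,:,::-1]); i=camera_info(n); print(n,i)
o=robot.get_obs();print(o["position"],o["tool_rot"],o["ft_force"],o["grip_width"],o["time"])
E
```

```text
pics
scene {'camera_matrix': array([[457.20853958,   0.        , 319.03405417],
       [  0.        , 457.20853958, 203.34510746],
       [  0.        ,   0.        ,   1.        ]]), 'dist': array([-0.02281268,  0.        ,  0.        ,  0.        ,  0.        ]), 'rvec': array([ 1.02582613,  2.28538663, -1.18774746]), 'tvec': array([ 0.47684556, -0.11575471,  1.4922367 ])}
top {'camera_matrix': array([[401.08494387,   0.        , 323.51958112],
       [  0.        , 401.08494387, 206.11844124],
       [  0.        ,   0.        ,   1.        ]]), 'dist': array([-0.06598169,  0.        ,  0.        ,  0.        ,  0.        ]), 'rvec': array([ 2.15221084, -2.07442401,  0.21356666]), 'tvec': array([-0.07819349,  0.60617428,  1.15165226])}
[ 0.20761547 -0.58877462  0.21136159] [-0.69697813 -0.11990877  0.6969926  -0.11851028] [ 0.08094979  0.193641   -0.20147995] 0.08675483014171517 0.1
```

View pics/scene0.png

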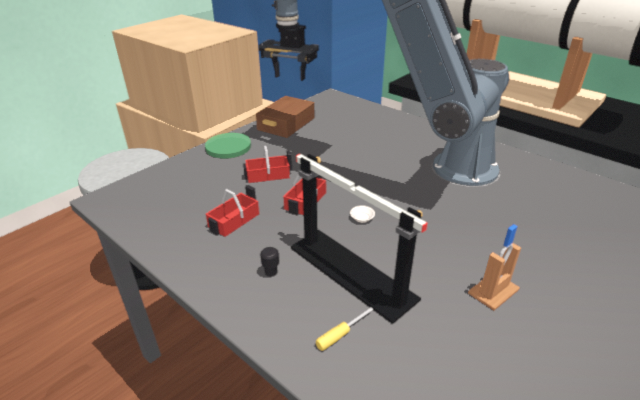

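View pics/top0.png

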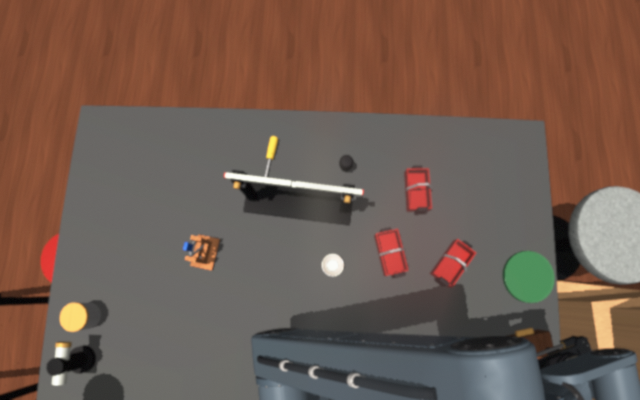

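Scene picture: the bar runs from (300,160) to (425,226), with the notch near (354,188). The hook is in the rack at (505,260) and there are three red bins. Top picture: bar (227,176)–(362,191), notch about (292,184), rack (203,251), bins at (390,252), (455,262), (417,188).

```bash
cat > h.py <<'E'
import numpy as np,cv2
from rig import robot,camera,camera_info
from scipy.optimize import least_squares
I={n:camera_info(n) for n in("scene","top")}
def proj(n,P):
    i=I[n];return cv2.projectPoints(np.atleast_2d(np.array(P,float)),i["rvec"],i["tvec"],i["camera_matrix"],i["dist"])[0][:,0]
def ray(n,uv):
    i=I[n];R=cv2.Rodrigues(i["rvec"])[0]
    p=cv2.undistortPoints(np.array([[uv]],float),i["camera_matrix"],i["dist"])[0,0]
    return -R.T@i["tvec"],R.T@np.r_[p,1]
def atz(n,uv,z):
    c,d=ray(n,uv);return c+d*(z-c[2])/d[2]
def tri(s,t):
    f=lambda X:np.r_[proj("scene",X)[0]-s,proj("top",X)[0]-t]
    r=least_squares(f,[.5,0,.1]);return r.x,np.abs(r.fun).max()
def crop(im,x,y,w,h,s,):return cv2.resize(im[y:y+h,x:x+w],None,fx=s,fy=s,interpolation=cv2.INTER_CUBIC)
E
python3 - <<'E'
from h import *
for uv in[(390,252),(455,262),(417,188),(203,251),(333,265),(346,163)]:print(uv,atz("top",uv,.03).round(3))
print(tri((354,188),(292,184)),proj("top",[0,0,0]))
s=cv2.imread("pics/scene0.png");t=cv2.imread("pics/top0.png")
A=np.vstack([crop(s,290,148,145,85,5.5)[:460],]);A=A[:,:796]
B=crop(t,215,165,160,36,5)
m=np.zeros((600,800,3),np.uint8);m[:A.shape[0]-50,:A.shape[1]]=A[:-50];m[420:600]=B
cv2.imwrite("pics/m1.png",m)
m=np.zeros((600,800,3),np.uint8)
m[:300,:400]=crop(t,365,222,50,60,5)[:300,:400] if 0 else cv2.copyMakeBorder(crop(t,365,222,50,60,5),0,0,0,150,0)
m[:300,400:]=cv2.copyMakeBorder(crop(t,175,225,60,50,6),0,0,0,40,0)
m[300:,:400]=crop(s,250,140,100,75,4)
m[300:,400:]=cv2.copyMakeBorder(crop(s,460,220,80,100,3),0,0,0,160,0)
cv2.imwrite("pics/m2.png",m)
E
```

```text
(390, 252) [ 0.48  -0.263  0.03 ]
(455, 262) [ 0.456 -0.462  0.03 ]
(417, 188) [ 0.684 -0.348  0.03 ]
(203, 251) [0.462 0.307 0.03 ]
(333, 265) [ 0.435 -0.091  0.03 ]
(346, 163) [ 0.758 -0.122  0.03 ]
(array([0.62767108, 0.02556088, 0.24379552]), np.float64(0.561816600360828)) [[296.79329099 413.3069044 ]]
```

View pics/m1.png

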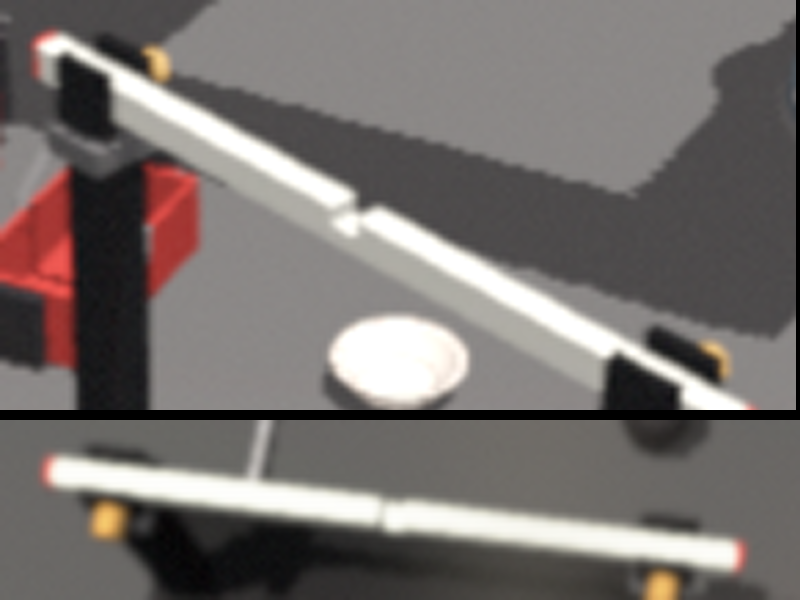

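View pics/m2.png

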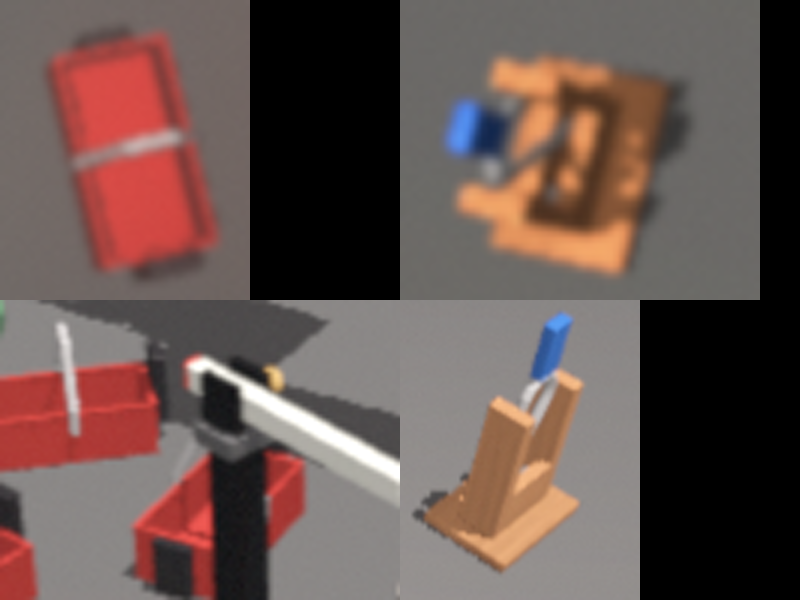

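Top tile: the target bin (nearest the base) is at (390,252), with its tall grip towards the robot. Scene: its far end shows only the low black panel. The notch is sharp in both views, near (354,186) scene and (293,184) top. Next I'll fit the poses.

```bash
cat >> h.py <<'E'
def Rz(a):return np.array([[np.cos(a),-np.sin(a),0],[np.sin(a),np.cos(a),0],[0,0,1]])
def box(x0,x1,y0,y1,z0,z1):return np.array([[x,y,z] for x in(x0,x1) for y in(y0,y1) for z in(z0,z1)])
def render(n,P,S=8,off=(0,0),sz=(60,60)):
    h=cv2.convexHull(((proj(n,P)-off+.5)*S).astype(np.float32)); m=np.zeros((sz[1]*S,sz[0]*S),np.uint8)
    cv2.fillConvexPoly(m,h.astype(np.int32),1);return cv2.resize(m.astype(np.float32),sz,interpolation=cv2.INTER_AREA)
def fit(B,soft,off,sz,p0):
    from scipy.optimize import minimize
    def c(p):
        e=0
        for n in soft:e+=np.abs(render(n,B@Rz(p[2]).T+[p[0],p[1],p[3] if len(p)>3 else 0],off=off[n],sz=sz)-soft[n]).sum()
        return e
    best=min((minimize(c,np.r_[p0[:2],a,p0[3:]],method="Nelder-Mead",options=dict(initial_simplex=np.r_[p0[:2],a,p0[3:]]+np.vstack([np.zeros(len(p0)),np.diag([.01,.01,.15,.01][:len(p0)])]),xatol=1e-5,fatol=1e-3)) for a in p0[2]+np.array([-.3,-.1,.1,.3])),key=lambda r:r.fun)
    return best.x,best.fun,sum(s.sum() for s in soft.values())
E
python3 - <<'E'
from h import *
s=cv2.imread("pics/scene0.png").astype(float);t=cv2.imread("pics/top0.png").astype(float)
im={"scene":s,"top":t}
for n in im:print(n,ray(n,(320,200))[0].round(3))
# blue grip
off={"scene":(490,210),"top":(170,225)};soft={}
for n in im:
    x,y=off[n];c=im[n][y:y+60,x:x+60];b=np.clip(c[:,:,0]-c[:,:,2],0,None);soft[n]=((b>45)).astype(np.float32);print(n,b.max(),soft[n].sum())
G=box(-.011,.011,-.005,.005,.132,.180)
for p0 in([.47,.33,0],[.47,.33,1.5],[.47,.33,0,.01]):
    print("hook",*fit(G,soft,off,(60,60),np.array(p0+[]) if len(p0)==4 else np.array(p0+[.010])))
# bin
off={"top":(360,220)};c=t[220:285,360:420];m=((c[:,:,2]-c[:,:,1])>70).astype(np.uint8)
m=cv2.morphologyEx(m,cv2.MORPH_CLOSE,np.ones((7,7)))
Bn=box(-.065,.065,-.035,.035,0,.045)
print("bin",*fit(Bn,{"top":m.astype(np.float32)},off,(60,65),np.array([.48,-.263,-.2])))
# rack base corners
cr=lambda u,v,x,y,k:(x+(u+.5)/k-.5,y+(v+.5)/k-.5)
a=atz("top",cr(225,272,175,225,6),.01);b=atz("top",cr(268,75,175,225,6),.01);d=atz("top",cr(90,248,175,225,6),.01)
print("rack corners",a.round(4),b.round(4),d.round(4),"yaw",np.arctan2(*(b-a)[[1,0]]),np.linalg.norm(b-a),np.linalg.norm(d-a), "ctr",(b+d)/2)
# bar line
e1=atz("top",cr(48,50,215,165,5),.25);e2=atz("top",cr(740,133,215,165,5),.25);n0=atz("top",cr(390,95,215,165,5),.248)
print("bar",e1,e2,np.linalg.norm(e1-e2),"normal yaw",np.arctan2(*(e1-e2)[[1,0]])-np.pi/2,"notch",n0)
print("notch scene z.25",atz("scene",cr(357,206,290,148,5.5),.25),tri(cr(357,206,290,148,5.5),cr(390,95,215,165,5)))
m=np.zeros((600,800,3),np.uint8)
m[:,:400]=crop(s.astype(np.uint8),492,218,40,60,10);m[:500,400:]=crop(t.astype(np.uint8),176,228,40,50,10)
cv2.imwrite("pics/m3.png",m)
E
```

```text
scene [1.27  0.508 0.772]
top [ 0.364 -0.062  1.25 ]
scene 154.0 177.0
top 153.0 63.0
hook [ 0.46135001  0.30946671 -0.04775636  0.01161192] 49.578125 240.0
hook [0.46125224 0.30926844 0.45605755 0.01197194] 78.140625 240.0
hook [ 0.46135001  0.30946671 -0.04775636  0.01161192] 49.578125 240.0
bin [ 0.48040583 -0.26732106  0.24021409] 91.109375 1028.0
rack corners [0.4064 0.2797 0.01  ] [0.5087 0.2661 0.01  ] [0.4156 0.3509 0.01  ] yaw -0.13197600184984476 0.10315518375199276 0.07182894464748853 ctr [0.46211764 0.30851887 0.01      ]
bar [0.6439315  0.20414259 0.25      ] [ 0.61271113 -0.15577246  0.25      ] 0.3612665953518322 normal yaw -0.08652710843973588 notch [0.62669657 0.02510108 0.248     ]
notch scene z.25 [0.62622363 0.02405317 0.25      ] (array([0.62637405, 0.02453615, 0.25023323]), np.float64(0.1486017997245881))
```

View pics/m3.png

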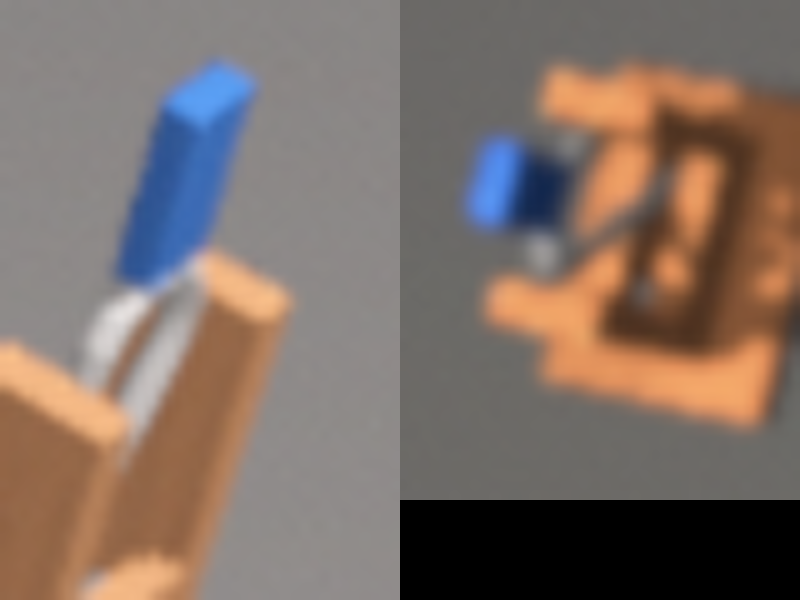

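Scene tile: the blue grip and the curl are visible. Top tile: the shank runs from (540,250) on the robot side up to (665,180), so hook +x ≈ world +x. The rack yaw is about -0.13 and the notch is at (0.6265, 0.0245, 0.250).

```bash
cat >> h.py <<'E'
from scipy.spatial.transform import Rotation as Ro
def go(p,yaw=None):
    "tool-frame shift (cm) and turn to reach p with jaw axis along Rz(yaw) y, from now"
    o=robot.get_obs();R=Ro.from_quat(o["tool_rot"]).as_matrix()
    d=R.T@(np.array(p)-o["position"])*100;tu=0
    j=np.arctan2(R[1,1],R[0,1])
    if yaw is not None: tu=(-(yaw+np.pi/2-j)+np.pi/2)%np.pi-np.pi/2
    print("d",d.round(2),"turn",round(tu,3),"pos",np.array(o["position"]).round(4),"jawyaw",round((j-np.pi/2+np.pi/2)%np.pi-np.pi/2,3),"q6",round(o["q"][5],2),"F",np.array(o["ft_force"]).round(2),"w",round(o["grip_width"],4),"t",o["time"])
    return R
E
python3 - <<'E'
from h import *
print(go([.45,-.25,.28],-.13).round(2));go([.4615,.309,.27],-.13)
E
```

```text
d [ -6.81 -23.91 -34.12] turn 0.469 pos [ 0.2076 -0.5888  0.2114] jawyaw 0.339 q6 -0.18 F [ 0.08  0.19 -0.2 ] w 0.0868 t 0.1
[[-0.    0.33 -0.94]
 [ 0.   -0.94 -0.33]
 [-1.   -0.   -0.  ]]
d [ -5.7  -76.25 -53.78] turn 0.469 pos [ 0.2076 -0.5888  0.2114] jawyaw 0.339 q6 -0.18 F [ 0.08  0.19 -0.2 ] w 0.0868 t 0.1
```

```bash
python3 -m inch '[[[-1,-2,-2.8,0,1],[-1,-2,-2.8,0,1],[-1,-2,-2.8,0,1],[-1,-2,-2.8,0,1],[-1,-2,-2.8,0,1],[-1,-2,-2.8,0,1],[-1,-2,-2.8,0,1],[0,-2,-2.8,0,1]]]' 40
python3 -m inch '[[[0,-2,-2.8,0,1],[0,-2,-2.8,0,1],[0,-2,-2.8,0,1],[0,-2,-2.8,0,1],[0,0,0,0.1,1],[0,0,0,0.1,1],[0,0,0,0.1,1],[0,0,0,0.1,1]]]'
python3 -c 'from h import *
go([.4615,.309,.25],-.13)'
```

```text
time: 0.77
position: [0.3668, -0.3601, 0.2789]
tool_rot: [-0.697, -0.117, 0.699, -0.112]
ft_force: [0.7, -0.7, -0.3]
grip_width: 0.0873
time: 1.43
position: [0.4529, -0.2316, 0.2784]
tool_rot: [-0.705, 0.023, 0.708, 0.032]
ft_force: [0.2, -1.6, -0.3]
grip_width: 0.0869
d [  3.54 -53.92   3.39] turn 0.051 pos [ 0.4529 -0.2316  0.2784] jawyaw -0.079 q6 0.95 F [ 0.16 -1.63 -0.28] w 0.0869 t 1.4333
```

```bash
python3 -m inch '[[[0,-3.8,0.3,0,1],[0,-3.8,0.3,0,1],[0,-3.8,0.3,0,1],[0,-3.8,0.3,0,1],[0,-3.8,0.3,0,1],[0,-3.8,0.3,0,1],[0,-3.8,0.3,0,1],[0,-3.8,0.3,0,1]]]'
python3 -m inch '[[[0,-3.8,0.3,0,1],[0,-3.8,0.3,0,1],[0,-3.8,0.3,0,1],[0,-3.8,0.3,0,1],[0,-3.8,0,0,1],[0,-2,0,0,1],[0,0,0,0.04,1],[0,0,0,0,1]]]'
python3 -c 'from h import *
go([.4615,.309,.215],-.13)'
```

```text
time: 2.1
position: [0.455, 0.0775, 0.2788]
tool_rot: [-0.704, 0.031, 0.709, 0.038]
ft_force: [0.9, -0.2, -0.1]
grip_width: 0.0871
time: 2.77
position: [0.4578, 0.3068, 0.2785]
tool_rot: [-0.701, 0.041, 0.71, 0.05]
ft_force: [0.2, -0.6, -0.2]
grip_width: 0.0869
d [ 6.35 -0.2  -0.42] turn 0.001 pos [0.4578 0.3068 0.2785] jawyaw -0.129 q6 2.07 F [ 0.19 -0.65 -0.15] w 0.0869 t 2.7667
```

```bash
python3 -m inch '[[[3.5,-0.2,-0.4,0,1],[3,0,0,0,1],[2.5,0,0,0,1],[0,0,0,0,1],[0,0,0,0,1]]]'
python3 - <<'E'
from h import *
go([.4615,.309,.164],-.13)
s=camera("scene")[:,:,::-1];t=camera("top")[:,:,::-1];m=np.zeros((560,800,3),np.uint8)
m[:560,:400]=crop(s,465,180,80,112,5);m[:400,400:]=crop(t,160,210,80,80,5)
cv2.imwrite("pics/g1.png",m)
E
```

```text
time: 3.18
position: [0.4622, 0.3093, 0.1869]
tool_rot: [-0.703, 0.039, 0.709, 0.048]
ft_force: [-0.6, -1.2, 0.1]
grip_width: 0.0871
d [2.29 0.06 0.05] turn 0.006 pos [0.4622 0.3093 0.1869] jawyaw -0.124 q6 2.07 F [-0.63 -1.17  0.1 ] w 0.0871 t 3.1833
```

View pics/g1.png

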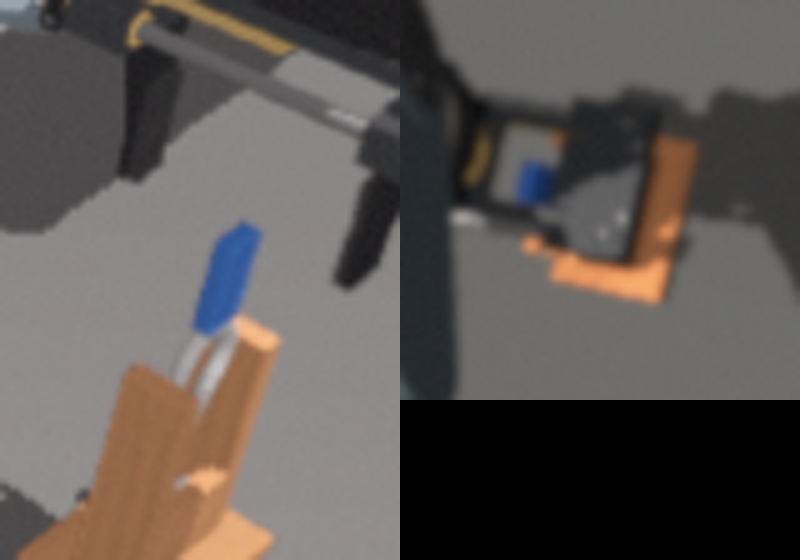

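The scene tile shows the jaws straddling the blue grip (230,280), centred. I'll descend and close.

```bash
python3 -m inch '[[[2.3,0,0,0,1],[0,0,0,0,0.5],[0,0,0,0,0],[0,0,0,0,0],[0,0,0,0,0],[0,0,0,0,0],[0,0,0,0,0]]]' 15
python3 -c 'from h import *
go([.4615,.309,.164],-.13)'
```

```text
time: 3.87
position: [0.4696, 0.3115, 0.1758]
tool_rot: [0.71, -0.036, -0.702, -0.052]
ft_force: [-0.7, -1.0, 0.2]
grip_width: 0.055
d [1.16 0.37 0.78] turn 0.005 pos [0.4696 0.3115 0.1758] jawyaw -0.125 q6 2.06 F [-0.65 -1.04  0.23] w 0.055 t 3.8667
```

```bash
python3 -m inch '[[[1.2,0.4,0.8,0,0.5],[0,0,0,0,0.5],[0,0,0,0,0.5]]]' 15
python3 -c 'from h import *
go([.4615,.309,.164],-.13)'
```

```text
time: 4.12
position: [0.4632, 0.3095, 0.166]
tool_rot: [0.711, -0.035, -0.7, -0.053]
ft_force: [0.8, 0.2, 0.5]
grip_width: 0.0445
d [0.2  0.08 0.16] turn 0.005 pos [0.4632 0.3095 0.166 ] jawyaw -0.125 q6 2.07 F [0.78 0.2  0.51] w 0.0445 t 4.1167
```

```bash
python3 -m inch '[[[0.2,0.1,0.2,0,0],[0,0,0,0,0],[0,0,0,0,0],[0,0,0,0,0],[0,0,0,0,0],[0,0,0,0,0]]]' 15
python3 -c 'from h import *
print(go([.4615,.309,.164],-.13).round(3))'
```

```text
time: 4.62
position: [0.4628, 0.3096, 0.1655]
tool_rot: [0.713, -0.035, -0.699, -0.053]
ft_force: [0.2, -0.5, -0.9]
grip_width: 0.0117
d [0.15 0.08 0.13] turn 0.005 pos [0.4628 0.3096 0.1655] jawyaw -0.125 q6 2.07 F [ 0.16 -0.51 -0.85] w 0.0117 t 4.6167
[[ 0.021 -0.124 -0.992]
 [ 0.025 -0.992  0.125]
 [-0.999 -0.027 -0.018]]
```

```bash
python3 -m inch '[[[0,0,0,0,0],[0,0,0,0,0],[0,0,0,0,0],[0,0,0,0,0]]]' 40
python3 -c 'from h import *
print(go([.4615,.309,.164],-.13)[:,0].round(3),robot.get_obs()["moment"])'
```

```text
time: 4.95
position: [0.4628, 0.309, 0.1655]
tool_rot: [0.712, -0.035, -0.699, -0.053]
ft_force: [0.2, -1.1, -0.0]
grip_width: 0.0099
d [0.15 0.02 0.13] turn 0.006 pos [0.4628 0.309  0.1655] jawyaw -0.124 q6 2.07 F [ 0.25 -1.1  -0.03] w 0.0099 t 4.95
[ 0.02   0.023 -1.   ] [-0.1148098   0.09003611  0.01190207]
```

```bash
python3 -m inch '[[[-1.5,-0.04,-0.03,0,0],[-1.5,-0.04,-0.03,0,0],[-1.5,-0.04,-0.03,0,0]]]' 40
python3 -c 'from h import *
print(go([.4628,.309,.31],-.13)[:,0].round(3))'
```

```text
time: 5.2
position: [0.4607, 0.308, 0.2075]
tool_rot: [0.71, -0.037, -0.702, -0.051]
ft_force: [0.1, 0.3, -1.2]
grip_width: 0.0091
d [-10.24  -0.35  -0.3 ] turn 0.005 pos [0.4607 0.308  0.2075] jawyaw -0.125 q6 2.07 F [ 0.05  0.27 -1.21] w 0.0091 t 5.2
[ 0.013  0.02  -1.   ]
```

```bash
python3 -m inch '[[[-3,-0.1,-0.1,0,0],[-3,-0.1,-0.1,0,0],[-3,-0.1,-0.1,0,0],[-3,-0.1,0,0,0],[-3,0,0,0,0],[0,0,0,0,0]]]' 40
python3 -c 'from h import *
print(go([.54,.048,.35],-.0865)[:,0].round(3))'
```

```text
time: 5.7
position: [0.4633, 0.309, 0.3645]
tool_rot: [0.711, -0.036, -0.701, -0.052]
ft_force: [0.3, 0.0, -0.1]
grip_width: 0.0094
d [  1.    24.97 -10.85] turn -0.038 pos [0.4633 0.309  0.3645] jawyaw -0.125 q6 2.07 F [ 0.32  0.02 -0.07] w 0.0094 t 5.7
[ 0.015  0.022 -1.   ]
```

```bash
python3 -m inch '[[[0.1,2.8,-1.2,0,0],[0.1,2.8,-1.2,0,0],[0.1,2.8,-1.2,0,0],[0.1,2.8,-1.2,0,0],[0.1,2.8,-1.2,0,0],[0.1,2.8,-1.2,0,0],[0.1,2.8,-1.2,0,0],[0.1,2.8,-1.2,-0.04,0]]]' 40
python3 -m inch '[[[0.1,1.5,-0.6,0,0],[0,0,0,0,0],[0,0,0,0,0]]]'
python3 - <<'E'
from h import *
print(go([.5583,.0484,.3055],-.0865)[:,0].round(3))
s=camera("scene")[:,:,::-1]
cv2.imwrite("pics/s2.png",crop(s,290,90,160,120,5))
E
```

```text
time: 6.37
position: [0.5306, 0.0744, 0.3491]
tool_rot: [0.712, -0.014, -0.701, -0.036]
ft_force: [-0.1, -0.6, -1.0]
grip_width: 0.0094
time: 6.62
position: [0.5362, 0.0523, 0.3441]
tool_rot: [0.71, -0.017, -0.703, -0.038]
ft_force: [-0.3, 1.0, -1.5]
grip_width: 0.0096
d [ 3.87  0.33 -2.2 ] turn 0.009 pos [0.5362 0.0523 0.3441] jawyaw -0.078 q6 1.51 F [-0.3   1.   -1.49] w 0.0096 t 6.6167
[ 0.012  0.029 -1.   ]
```

View pics/s2.png

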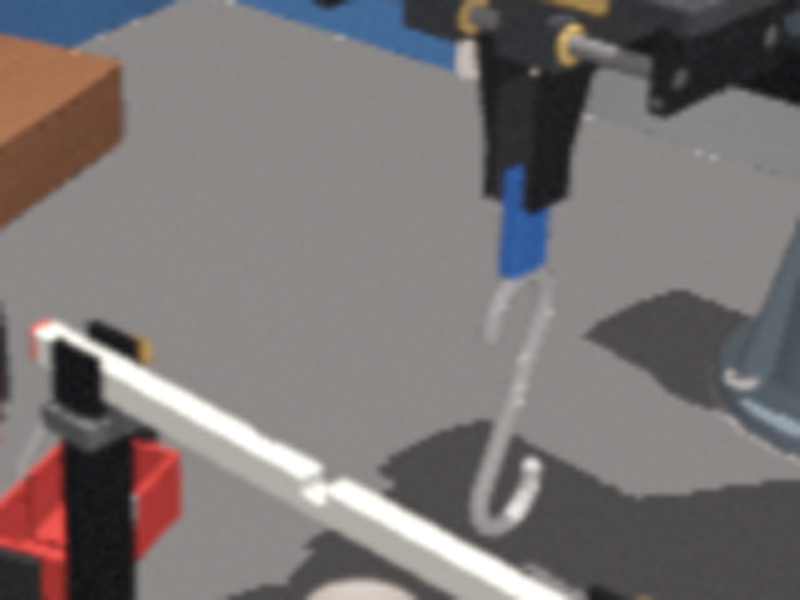

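```bash
python3 - <<'E'
from h import *
o=robot.get_obs();T=np.array(o["position"]);R=Ro.from_quat(o["tool_rot"]).as_matrix()
dn=R[:,0]
for nm,z in(("tip fingers",.0110),("grip bottom",.0235),("hook bottom",.1555)):
    print(nm,((proj("scene",T+dn*z)[0]-[290,90]+.5)*5).round(0))
for z in np.arange(.1,.2,.01):print(z,((proj("scene",T+dn*z)[0]-[290,90]+.5)*5).round(0))
E
```

```text
tip fingers [521. 246.]
grip bottom [519. 273.]
hook bottom [499. 538.]
0.1 [507. 431.]
0.11 [506. 451.]
0.12 [504. 470.]
0.13 [503. 490.]
0.13999999999999999 [502. 509.]
0.14999999999999997 [500. 528.]
0.15999999999999998 [499. 546.]
0.16999999999999998 [497. 565.]
0.17999999999999997 [496. 583.]
0.18999999999999995 [495. 601.]
```

The hook hangs upright in the jaws with its open side towards the bar. Its bottom projects to within a few mm of expected, so it hasn't slipped. I'll go to the approach height.

```bash
python3 -m inch '[[[2,0.2,-0.7,0,0],[1.9,0.1,-0.7,0.01,0],[0,0,-0.7,0,0],[0,0,0,0,0],[0,0,0,0,0]]]' 40
python3 -c 'from h import *
u=np.array([.9963,-.0864,0]);v=np.array([.0864,.9963,0]);N=np.array([.6265,.0245,0])
print(go(N+.018*v-.0037*u+[0,0,.3055],-.0865)[:,0].round(3))'
```

```text
time: 7.08
position: [0.5564, 0.055, 0.305]
tool_rot: [0.71, -0.017, -0.703, -0.04]
ft_force: [-0.7, 0.7, -1.7]
grip_width: 0.0096
d [-0.01  0.67 -6.87] turn 0.006 pos [0.5564 0.055  0.305 ] jawyaw -0.081 q6 1.52 F [-0.7   0.72 -1.67] w 0.0096 t 7.0833
[ 0.011  0.031 -0.999]
```

```bash
python3 -m inch '[[[0,0.2,-1.3,0,0],[0,0.2,-1.3,0,0],[0,0.1,-1.3,0,0],[0,0.1,-1.3,0,0],[0,0.1,-0.8,0,0],[0,0,0,0,0]]]' 40
cat >> h.py <<'E'
u=np.array([.9963,-.0864,0]);v=np.array([.0864,.9963,0]);N=np.array([.6265,.0245,0])
def hk(a,b,z):
    "go: hook centred a (m) from bar mid-thickness along u, b along bar from notch, TCP z"
    R=go(N+(a+.0013)*u+b*v+[0,0,z],-.0865)
    d=np.array(robot.get_obs()["position"])-N;print("hook a,b mm",(d@u*1e3-1.3).round(1),(d@v*1e3).round(1),"z",d[2].round(4),"down",R[:,0].round(3))
E
python3 -c 'from h import *
hk(-.005,.018,.3055)'
```

```text
time: 7.58
position: [0.6173, 0.0483, 0.3123]
tool_rot: [0.712, -0.014, -0.701, -0.037]
ft_force: [1.0, -0.7, -0.9]
grip_width: 0.0097
d [ 0.68  0.52 -0.74] turn 0.014 pos [0.6173 0.0483 0.3123] jawyaw -0.073 q6 1.52 F [ 0.98 -0.69 -0.86] w 0.0097 t 7.5833
hook a,b mm -12.5 22.9 z 0.3123 down [ 0.018  0.032 -0.999]
```

```bash
python3 -m inch '[[[0.6,0.3,0,0.01,0],[0,0.2,0,0,0],[0,0,-0.6,0,0],[0,0,0,0,0]]]' 40
python3 -c 'from h import *
hk(-.005,.018,.3055)'
```

```text
time: 7.92
position: [0.6213, 0.0438, 0.307]
tool_rot: [0.712, -0.017, -0.701, -0.041]
ft_force: [0.2, 0.3, -0.7]
grip_width: 0.0099
d [ 0.15  0.08 -0.31] turn 0.004 pos [0.6213 0.0438 0.307 ] jawyaw -0.082 q6 1.52 F [ 0.19  0.26 -0.73] w 0.0099 t 7.9167
hook a,b mm -8.1 18.8 z 0.307 down [ 0.017  0.032 -0.999]
```

```bash
python3 -m inch '[[[0,0.1,-0.35,0,0],[0,0,0,0,0],[0,0,0,0,0]]]' 40
python3 - <<'E'
from h import *
hk(-.005,.018,.3055)
s=camera("scene")[:,:,::-1];cv2.imwrite("pics/s3.png",crop(s,300,110,120,90,6))
E
```

```text
time: 8.17
position: [0.6243, 0.0425, 0.3071]
tool_rot: [0.712, -0.017, -0.701, -0.041]
ft_force: [0.3, -0.0, -1.4]
grip_width: 0.0097
d [ 0.16 -0.02 -0.  ] turn 0.004 pos [0.6243 0.0425 0.3071] jawyaw -0.082 q6 1.52 F [ 0.28 -0.04 -1.35] w 0.0097 t 8.1667
hook a,b mm -5.0 17.7 z 0.3071 down [ 0.016  0.033 -0.999]
```

View pics/s3.png

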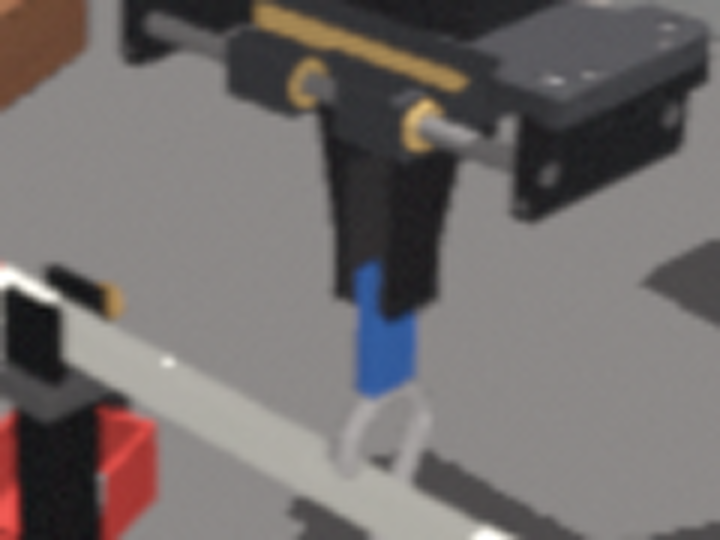

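The tip (345,470 in the crop) sits just beyond the bar, with the bar between the tip and the shank. I'll lower carefully.

```bash
python3 -m inch '[[[0.5,0,0,0,0],[0.5,0,0,0,0],[0,0,0,0,0]]]' 40
python3 -c 'from h import *
hk(-.003,.018,.289)'
```

```text
time: 8.47
position: [0.6245, 0.0427, 0.2964]
tool_rot: [0.712, -0.017, -0.701, -0.041]
ft_force: [0.2, -0.3, -2.3]
grip_width: 0.0095
d [ 0.74  0.02 -0.17] turn 0.004 pos [0.6245 0.0427 0.2964] jawyaw -0.082 q6 1.52 F [ 0.21 -0.27 -2.27] w 0.0095 t 8.4667
hook a,b mm -4.8 18.0 z 0.2964 down [ 0.017  0.032 -0.999]
```

```bash
python3 -m inch '[[[0.4,0,-0.15,0,0],[0.4,0,-0.15,0,0],[0,0,0,0,0]]]' 40
python3 -c 'from h import *
hk(0,.018,.282)'
```

```text
time: 8.72
position: [0.6274, 0.0429, 0.287]
tool_rot: [0.711, -0.017, -0.701, -0.041]
ft_force: [-0.1, 0.5, -1.7]
grip_width: 0.0098
d [ 0.5   0.06 -0.19] turn 0.004 pos [0.6274 0.0429 0.287 ] jawyaw -0.082 q6 1.52 F [-0.07  0.49 -1.72] w 0.0098 t 8.7167
hook a,b mm -2.0 18.4 z 0.287 down [ 0.016  0.033 -0.999]
```

```bash
python3 -m inch '[[[0.2,0,-0.15,0,0],[0.2,0,0,0,0],[0,0,0,0,0]]]' 40
python3 -c 'from h import *
hk(0,.018,.2805)'
python3 -m inch '[[[0.1,0,0,0,0],[0,0,0,0,0],[0,0,0,0,0]]]'
python3 -c 'from h import *
hk(0,.018,.2805)'
```

```text
time: 8.97
position: [0.6293, 0.0429, 0.2821]
tool_rot: [0.711, -0.017, -0.701, -0.041]
ft_force: [0.7, -0.7, -1.1]
grip_width: 0.0096
d [ 0.16  0.07 -0.01] turn 0.004 pos [0.6293 0.0429 0.2821] jawyaw -0.082 q6 1.52 F [ 0.66 -0.71 -1.08] w 0.0096 t 8.9667
hook a,b mm -0.1 18.6 z 0.2821 down [ 0.015  0.033 -0.999]
time: 9.22
position: [0.6299, 0.0429, 0.2816]
tool_rot: [0.712, -0.017, -0.701, -0.041]
ft_force: [-0.2, 0.5, -0.6]
grip_width: 0.0094
d [0.11 0.06 0.05] turn 0.004 pos [0.6299 0.0429 0.2816] jawyaw -0.082 q6 1.52 F [-0.21  0.52 -0.57] w 0.0094 t 9.2167
hook a,b mm 0.5 18.6 z 0.2816 down [ 0.017  0.032 -0.999]
```

```bash
for k in 1 2; do python3 -m inch '[[[0.1,0,0,0,0],[0,0,0,0,0],[0,0,0,0,0]]]' | egrep 'pos|ft'; done
python3 -c 'from h import *
hk(0,.018,.2805)
print(robot.get_obs()["moment"])'
```

```text
position: [0.6302, 0.0429, 0.2813]
ft_force: [0.5, -0.4, -1.0]
position: [0.6305, 0.0429, 0.2807]
ft_force: [0.6, -0.4, -0.4]
d [0.02 0.06 0.11] turn 0.005 pos [0.6305 0.0429 0.2807] jawyaw -0.082 q6 1.52 F [ 0.59 -0.35 -0.43] w 0.0098 t 9.7167
hook a,b mm 1.1 18.6 z 0.2807 down [ 0.019  0.032 -0.999]
[0.03712672 0.02186175 0.0599436 ]
```

```bash
python3 -m inch '[[[0.05,0.3,0.05,0,0],[0,0.3,0,0,0],[0,0.3,0,0,0],[0,0,0,0,0]]]' | egrep 'pos|ft'
python3 -c 'from h import *
hk(0,0,.2805)'
```

```text
position: [0.6301, 0.034, 0.2803]
ft_force: [0.5, -0.9, -0.1]
d [-0.05  0.98  0.15] turn 0.005 pos [0.6301 0.034  0.2803] jawyaw -0.081 q6 1.5 F [ 0.46 -0.91 -0.12] w 0.0099 t 10.05
hook a,b mm 1.5 9.8 z 0.2803 down [ 0.022  0.034 -0.999]
```

```bash
for k in 1 2 3; do python3 -m inch '[[[0.05,0.2,0.05,0,0],[0,0,0,0,0]]]' | egrep 'pos|ft'; done
python3 -m inch '[[[0.05,0.2,0.05,0,0],[0,0,0,0,0]]]' | egrep 'pos|ft'
python3 -c 'from h import *
hk(0,0,.2805)'
```

```text
position: [0.6297, 0.0315, 0.28]
ft_force: [0.6, -0.4, 0.6]
position: [0.629, 0.0287, 0.2795]
ft_force: [-0.2, -1.5, 0.2]
position: [0.6275, 0.0262, 0.2783]
ft_force: [0.9, 1.1, -1.0]
position: [0.6259, 0.0241, 0.2768]
ft_force: [-0.3, 1.1, -0.8]
d [-0.37 -0.06 -0.19] turn 0.004 pos [0.6259 0.0241 0.2768] jawyaw -0.082 q6 1.49 F [-0.29  1.13 -0.76] w 0.0095 t 10.7167
hook a,b mm -1.8 -0.4 z 0.2768 down [ 0.018  0.032 -0.999]
```

```bash
python3 -m inch '[[[0.1,0,-0.1,0,0],[0.1,0,-0.05,0,0],[0,0,0,0,0]]]' | egrep 'pos|ft'
python3 -m inch '[[[0.1,0,0,0,0],[0.1,0,0,0,0],[0,0,0,0,0]]]' | egrep 'pos|ft'
python3 -c 'from h import *
hk(0,0,.2725)'
```

```text
position: [0.6272, 0.0241, 0.2741]
ft_force: [0.0, -0.7, -1.5]
position: [0.628, 0.0242, 0.2727]
ft_force: [0.5, -1.3, 0.6]
d [ 0.02 -0.02  0.02] turn 0.004 pos [0.628  0.0242 0.2727] jawyaw -0.082 q6 1.49 F [ 0.46 -1.31  0.57] w 0.0098 t 11.2167
hook a,b mm 0.2 -0.2 z 0.2727 down [ 0.019  0.032 -0.999]
```

```bash
python3 -m inch '[[[0.1,0,0,0,0],[0,0,0,0,0],[0,0,0,0,0]]]' | egrep 'pos|ft'
python3 -m inch '[[[0,0,0,0,0.4],[0,0,0,0,0.4],[0,0,0,0,0.4],[0,0,0,0,0.4]]]'
python3 -c 'from h import *
hk(0,0,.2725)'
```

```text
position: [0.6287, 0.0242, 0.2724]
ft_force: [0.2, 0.4, -0.2]
time: 11.8
position: [0.6283, 0.0244, 0.2723]
tool_rot: [0.713, -0.017, -0.7, -0.041]
ft_force: [-0.2, -0.1, 0.6]
grip_width: 0.0285
d [-0.03  0.01  0.05] turn 0.005 pos [0.6283 0.0244 0.2723] jawyaw -0.082 q6 1.49 F [-0.16 -0.1   0.55] w 0.0285 t 11.8
hook a,b mm 0.5 0.1 z 0.2723 down [ 0.02   0.032 -0.999]
```

```bash
python3 -m inch '[[[0,0,0,0,0.8],[0,0,0,0,0.8],[0,0,0,0,0.8],[0,0,0,0,0.8],[-1,0,0,0,0.8],[-2,-0.1,0,0,0.8],[-3,-0.1,0,0,0.8],[-3,-0.1,0,0,1]]]'
python3 -m inch '[[[0,0,4,0,1],[0,0,4,0,1],[0,0,4,0,1],[0,0,3,0,1]]]'
python3 - <<'E'
from h import *
a=.24;B=np.array([.4804,-.2673,0]);g=B-.071*np.array([np.cos(a),np.sin(a),0])
print(g,go(g+[0,0,.25],a)[:,0].round(3))
s=camera("scene")[:,:,::-1];t=camera("top")[:,:,::-1];m=np.zeros((540,800,3),np.uint8)
m[:540,:400]=crop(s,320,140,67,90,6)[:,:400];m[:360,400:]=crop(t,265,165,66,60,6)[:,:396] if 0 else cv2.resize(t[165:225,260:326],(400,360),interpolation=cv2.INTER_CUBIC)
cv2.imwrite("pics/s4.png",m)
E
```

```text
time: 12.47
position: [0.6221, 0.025, 0.3579]
tool_rot: [-0.706, 0.017, 0.707, 0.042]
ft_force: [0.4, -0.3, 0.1]
grip_width: 0.0708
time: 12.8
position: [0.4813, 0.0352, 0.3674]
tool_rot: [0.717, -0.018, -0.696, -0.041]
ft_force: [-0.6, 0.3, 0.2]
grip_width: 0.0861
d [10.55 32.77  4.62] turn -0.323 pos [0.4813 0.0352 0.3674] jawyaw -0.083 q6 1.47 F [-0.65  0.28  0.15] w 0.0861 t 12.8
[ 0.411435   -0.28417689  0.        ] [ 0.031  0.03  -0.999]
```

View pics/s4.png

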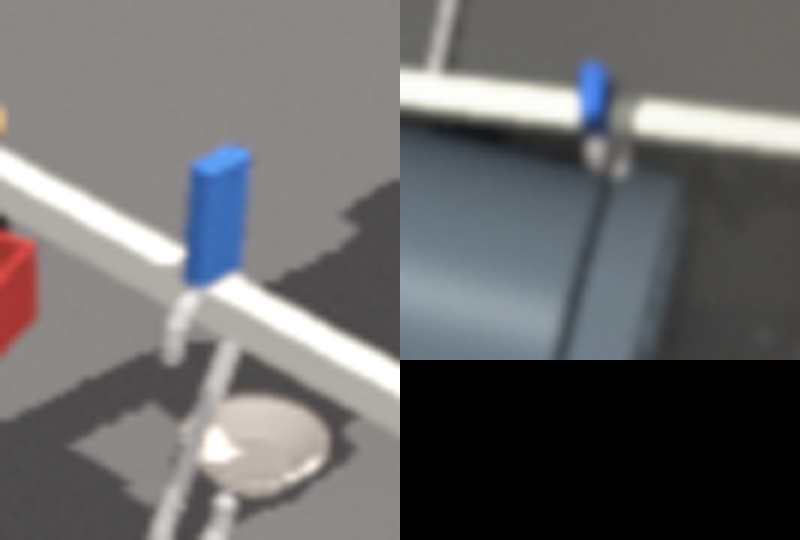

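The hook is seated: the blue grip's underside (215,285) is flush with the bar top and the hook hangs free. Now to the bin's grip.

```bash
python3 -m inch '[[[1,3.6,0.6,0,1],[1,3.6,0.6,0,1],[1,3.6,0.6,0,1],[1,3.6,0.6,0,1],[1,3.6,0.6,0,1],[1,3.6,0.6,0,1],[1,3.6,0.6,0,1],[1,3.6,0.6,0,1]]]'
python3 -m inch '[[[1,3,0.5,0,1],[0,0,0,-0.1,1],[0,0,0,-0.1,1],[0,0,0,-0.1,1],[0,0,0,-0.03,1],[0,0,0,0,1]]]'
cat >> h.py <<'E'
B=np.array([.4804,-.2673,0])
def bn(z,off=.074,a=.24):
    return go(B-off*np.array([np.cos(a),np.sin(a),0])+[0,0,z],a)[:,0].round(3)
E
python3 - <<'E'
from h import *
print(bn(.12))
t=camera("top")[:,:,::-1];s=camera("scene")[:,:,::-1]
m=np.zeros((600,800,3),np.uint8);m[:480,:400]=crop(t,360,210,50,60,8);m[:600,400:]=crop(s,265,130,50,75,8)
cv2.imwrite("pics/b1.png",m)
E
```

```text
time: 13.57
position: [0.421, -0.2541, 0.2853]
tool_rot: [0.727, -0.015, -0.686, -0.031]
ft_force: [0.6, 0.0, 0.3]
grip_width: 0.0869
time: 14.07
position: [0.4165, -0.3028, 0.2737]
tool_rot: [0.723, 0.095, -0.678, 0.092]
ft_force: [-0.0, -1.2, -0.5]
grip_width: 0.0868
d [15.31 -2.01  1.27] turn 0.026 pos [ 0.4165 -0.3028  0.2737] jawyaw 0.266 q6 0.4 F [-0.02 -1.23 -0.52] w 0.0868 t 14.0667
[ 0.062  0.012 -0.998]
```

View pics/b1.png

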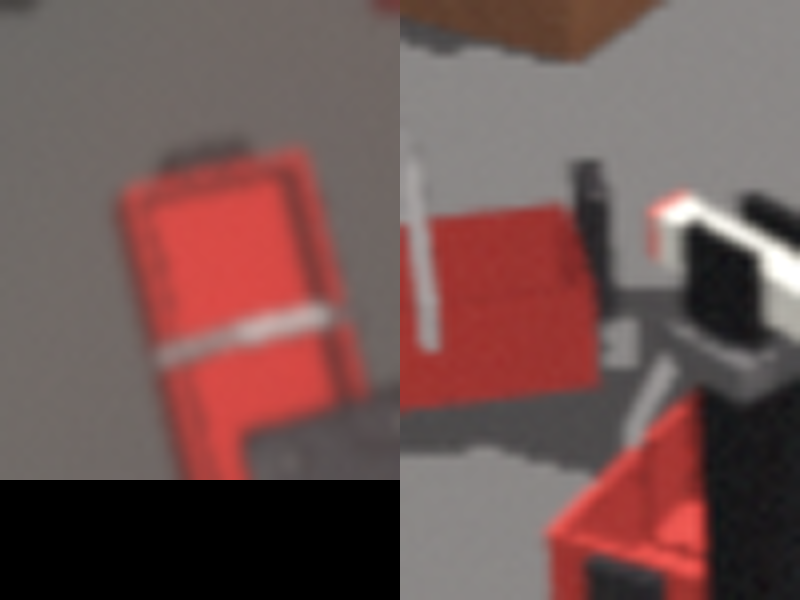

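```bash
python3 - <<'E'
from h import *
print("bail est",atz("top",(391.8,251.2),.095))
a=.24
P=lambda l:np.array(l)@Rz(a).T+B
c=P([[-.065,-.035,.045],[-.065,.035,.045],[.065,-.035,.045],[.065,.035,.045],[0,-.014,.095],[0,.014,.095],[0,-.035,.045],[0,.035,.045],[.065,-.035,0],[.065,.035,0]])
print("top crop",((proj("top",c)-[360,210]+.5)*8).round(0).tolist())
print("scene crop",((proj("scene",c)-[265,130]+.5)*8+[400,0]).round(0).tolist())
E
```

```text
bail est [ 0.47647236 -0.25762426  0.095     ]
top crop [[393.0, 488.0], [211.0, 527.0], [311.0, 150.0], [132.0, 187.0], [323.0, 316.0], [248.0, 332.0], [352.0, 317.0], [171.0, 355.0], [290.0, 167.0], [117.0, 203.0]]
scene crop [[721.0, 358.0], [885.0, 404.0], [539.0, 530.0], [711.0, 583.0], [678.0, 338.0], [747.0, 357.0], [633.0, 441.0], [801.0, 490.0], [546.0, 634.0], [715.0, 687.0]]
```

Model corners match the picture to about 1 px, so the bin pose is confirmed. Descending.

```bash
python3 -m inch '[[[2.5,-0.4,0.2,0.03,1],[2.5,-0.4,0.2,0,1],[2.5,-0.4,0.2,0,1],[2.5,-0.3,0.2,0,1],[2.5,-0.3,0.2,0,1],[2,-0.2,0.2,0,1],[0,0,0,0,1],[0,0,0,0,1]]]' 
python3 -c 'from h import *
print(bn(.058))'
```

```text
time: 14.83
position: [0.4163, -0.2893, 0.1281]
tool_rot: [0.728, 0.077, -0.676, 0.084]
ft_force: [0.3, 0.3, 0.0]
grip_width: 0.0871
d [ 6.93 -0.72  1.16] turn -0.012 pos [ 0.4163 -0.2893  0.1281] jawyaw 0.228 q6 0.42 F [0.33 0.32 0.02] w 0.0871 t 14.8333
[ 0.073 -0.001 -0.997]
```

```bash
python3 -m inch '[[[1,-0.4,0.6,-0.01,1],[1.5,-0.3,0.5,0,1],[1.5,0,0.1,0,1],[1.5,0,0,0,1],[0.8,0,0,0,1],[0,0,0,0,1],[0,0,0,0,1]]]' 
python3 -c 'from h import *
print(bn(.058))'
```

```text
time: 15.42
position: [0.4161, -0.2938, 0.0718]
tool_rot: [0.732, 0.074, -0.671, 0.094]
ft_force: [0.5, -0.1, 0.8]
grip_width: 0.0868
d [ 1.3  -1.09  0.64] turn -0.003 pos [ 0.4161 -0.2938  0.0718] jawyaw 0.237 q6 0.38 F [ 0.48 -0.09  0.78] w 0.0868 t 15.4167
[ 0.089 -0.018 -0.996]
```

```bash
python3 -m inch '[[[0,-0.5,0.3,0,1],[0,-0.5,0.3,0,1],[0,0,0,0,1],[0,0,0,0,1]]]' 
python3 -c 'from h import *
print(bn(.058))'
```

```text
time: 15.75
position: [0.409, -0.2865, 0.0743]
tool_rot: [0.733, 0.072, -0.67, 0.096]
ft_force: [0.3, 0.5, 0.4]
grip_width: 0.0868
d [ 1.62 -0.23  0.15] turn -0.003 pos [ 0.409  -0.2865  0.0743] jawyaw 0.237 q6 0.37 F [0.32 0.55 0.35] w 0.0868 t 15.75
[ 0.093 -0.023 -0.995]
```

```bash
python3 -m inch '[[[0.8,-0.1,0.1,0,1],[0.8,-0.1,0.1,0,1],[0,0,0,0,1],[0,0,0,0,0.5]]]' 
python3 -c 'from h import *
print(bn(.058))'
```

```text
time: 16.08
position: [0.4082, -0.2855, 0.0575]
tool_rot: [0.733, 0.072, -0.669, 0.097]
ft_force: [0.7, -0.4, 0.2]
grip_width: 0.0849
d [-0.05 -0.05 -0.05] turn -0.003 pos [ 0.4082 -0.2855  0.0575] jawyaw 0.237 q6 0.36 F [ 0.7  -0.43  0.16] w 0.0849 t 16.0833
[ 0.094 -0.024 -0.995]
```

```bash
python3 -m inch '[[[0,0,0,0,0],[0,0,0,0,0],[0,0,0,0,0],[0,0,0,0,0],[0,0,0,0,0],[0,0,0,0,0],[0,0,0,0,0],[0,0,0,0,0]]]' 25
python3 -c 'from h import *
print(bn(.058))'
```

```text
time: 16.75
position: [0.4083, -0.2857, 0.057]
tool_rot: [0.733, 0.072, -0.669, 0.096]
ft_force: [0.9, 0.4, 0.2]
grip_width: 0.035
d [-0.1  -0.07 -0.05] turn -0.003 pos [ 0.4083 -0.2857  0.057 ] jawyaw 0.237 q6 0.36 F [0.92 0.39 0.18] w 0.035 t 16.75
[ 0.094 -0.024 -0.995]
```

```bash
python3 -m inch '[[[0,0,0,0,0],[0,0,0,0,0],[0,0,0,0,0],[0,0,0,0,0]]]' 60
python3 -m inch '[[[-0.5,0,0,0,0],[-0.5,0,0,0,0],[-1,0,0,0,0],[-1,0,0,0,0],[-1,0,0,0,0],[-1,0,0,0,0]]]' 
python3 -c 'from h import *
print(bn(.15),robot.get_obs()["moment"])'
```

```text
time: 17.08
position: [0.4083, -0.2856, 0.057]
tool_rot: [0.733, 0.072, -0.669, 0.096]
ft_force: [-0.8, -0.0, 0.2]
grip_width: 0.0288
time: 17.58
position: [0.4009, -0.282, 0.1074]
tool_rot: [0.731, 0.075, -0.671, 0.094]
ft_force: [0.1, -0.5, -2.4]
grip_width: 0.0283
d [-4.17  0.62 -1.01] turn -0.002 pos [ 0.4009 -0.282   0.1074] jawyaw 0.238 q6 0.38 F [ 0.1  -0.45 -2.43] w 0.0283 t 17.5833
[ 0.087 -0.017 -0.996] [0.01908937 0.21121965 0.00747877]
```

```bash
cat >> h.py <<'E'
def bl(a,b,z,off=.0744,h=.038,side=.0006):
    R=go(N+(a-off)*u+(b-side)*v+[0,0,z-h],-.0865)
    d=np.array(robot.get_obs()["position"])-N;print("bail a,b mm",(d@u*1e3+off*1e3).round(1),(d@v*1e3+side*1e3).round(1),"z",(d[2]+h).round(4),"down",R[:,0].round(3))
E
python3 -m inch '[[[-1.5,0,-0.3,0,0],[-1.5,0,-0.3,0,0],[-1,0,-0.3,0.08,0],[0,0,0,0.08,0],[0,0,0,0.08,0],[0,0,0,0.08,0],[0,0,0,0,0]]]' 
python3 -c 'from h import *
bl(-.11,0,.18)'
```

```text
time: 18.17
position: [0.4042, -0.2775, 0.1549]
tool_rot: [0.737, -0.039, -0.675, -0.028]
ft_force: [-0.2, 0.6, -2.0]
grip_width: 0.0285
d [  1.01 -31.97  -0.75] turn -0.008 pos [ 0.4042 -0.2775  0.1549] jawyaw -0.095 q6 0.75 F [-0.24  0.65 -2.  ] w 0.0285 t 18.1667
bail a,b mm -121.0 -319.5 z 0.1929 down [ 0.087 -0.019 -0.996]
```

```bash
python3 -m inch '[[[0,-2.5,0,0,0],[0,-2.5,0,0,0],[0,-2.5,0,0,0],[0,-2.5,0,0,0],[0,-2.5,0,0,0],[0,-2.5,0,0,0],[0,-2.5,0,0,0],[0,-2.5,0,0,0]]]' 
python3 -c 'from h import *
bl(-.11,0,.18)'
```

```text
time: 18.83
position: [0.4213, -0.0765, 0.1534]
tool_rot: [0.737, -0.038, -0.675, -0.023]
ft_force: [0.2, 0.1, -1.8]
grip_width: 0.0288
d [  1.05 -11.79  -1.03] turn -0.001 pos [ 0.4213 -0.0765  0.1534] jawyaw -0.087 q6 1.18 F [ 0.19  0.06 -1.78] w 0.0288 t 18.8333
bail a,b mm -121.3 -117.8 z 0.1914 down [ 0.087 -0.024 -0.996]
```

```bash
python3 -m inch '[[[0,-2.2,0,0,0],[0,-2.2,0,0,0],[0,-2.2,0,0,0],[0,-2.2,0,0,0],[0,-2,0,0,0],[0,-1,0,0,0],[0,0,0,0,0],[0,0,0,0,0]]]' 
python3 - <<'E'
from h import *
bl(-.11,0,.16)
s=camera("scene")[:,:,::-1];t=camera("top")[:,:,::-1]
cv2.imwrite("pics/st_s.png",s);cv2.imwrite("pics/st_t.png",t)
m=np.zeros((600,800,3),np.uint8);m[:600,:400]=crop(s,320,145,80,120,5);m[:480,400:]=crop(t,265,170,80,96,5)
cv2.imwrite("pics/p11.png",m)
E
```

```text
time: 19.5
position: [0.4252, 0.0525, 0.1521]
tool_rot: [0.734, -0.029, -0.678, -0.016]
ft_force: [-1.2, -0.2, -1.9]
grip_width: 0.0284
d [ 3.16  1.1  -1.58] turn 0.023 pos [0.4252 0.0525 0.1521] jawyaw -0.063 q6 1.51 F [-1.21 -0.22 -1.9 ] w 0.0284 t 19.5
bail a,b mm -128.5 11.1 z 0.1901 down [ 0.079 -0.021 -0.997]
```

View pics/p11.png

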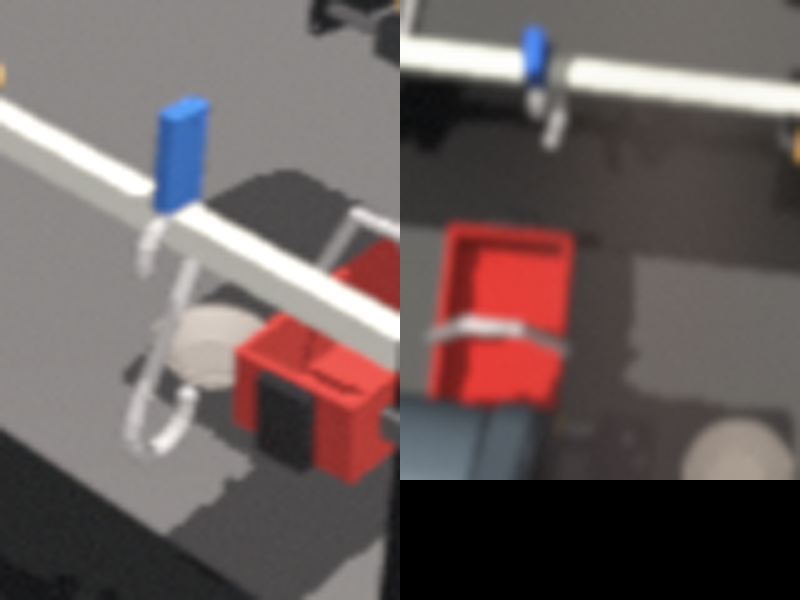

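Both tiles show the bin held level: bail plateau ends at top (463,322)/(522,328), scene (355,212), and far rim corners clear. The hook hangs plumb with its lower tip towards the robot. I'll triangulate.

```bash
python3 - <<'E'
from h import *
S=lambda x,y:(320+(x+.5)/5-.5,145+(y+.5)/5-.5)
T=lambda x,y:(265+(x-400+.5)/5-.5,170+(y+.5)/5-.5)
for nm,a,b in(("bail-y",S(355,212),T(522,328)),("rim-y",S(235,355),T(572,235)),("rim+y",S(350,405),T(447,226)),
   ("hook lowtip",S(188,393),T(549,143)),("grip top",S(184,106),T(535,38))):
    X,e=tri(a,b);d=X-N;print(nm,X.round(4),"a,b",(d@u*1e3).round(1),(d@v*1e3).round(1),"err",round(e,2))
# predicted scene px of hook low parts if upright at notch
for nm,x,z in(("lowtip",-.018,.147),("bottom",0,.117),("griptop",0,.297)):
    P=N+x*u+[0,0,z];p=proj("scene",P)[0];q=proj("top",P)[0];print(nm,((p-[320,145]+.5)*5).round(0),((q-[265,170]+.5)*5+[400,0]).round(0))
bl(-.11,0,.16)
E
```

```text
bail-y [0.4999 0.0333 0.1868] a,b -126.9 -2.1 err 0.26
rim-y [0.5613 0.0133 0.1284] a,b -64.0 -16.8 err 0.38
rim+y [0.564  0.0817 0.1353] a,b -67.2 51.6 err 0.41
hook lowtip [0.6124 0.0264 0.1421] a,b -14.2 0.6 err 0.23
grip top [0.6281 0.0261 0.2985] a,b 1.5 1.7 err 0.87
lowtip [195. 381.] [550. 148.]
bottom [165. 450.] [558. 129.]
griptop [180. 106.] [534.  45.]
d [ 3.16  1.03 -1.56] turn 0.021 pos [0.4254 0.0517 0.1521] jawyaw -0.066 q6 1.51 F [ 0.23 -0.21 -2.33] w 0.0283 t 19.6
bail a,b mm -128.3 10.4 z 0.1901 down [ 0.079 -0.021 -0.997]
```

```bash
sed -i 's/h=.038,side/h=.0365,side/' h.py; python3 -m inch '[[[0.8,0.3,-0.4,0.02,0],[0.8,0.3,-0.4,0,0],[0.8,0.3,-0.4,0,0],[0.6,0.1,-0.4,0,0],[0,0,0,0,0],[0,0,0,0,0]]]' 
python3 -c 'from h import *
bl(-.09,0,.161)'
```

```text
time: 20.1
position: [0.4457, 0.0343, 0.1199]
tool_rot: [0.734, -0.039, -0.677, -0.026]
ft_force: [0.2, -0.6, -1.8]
grip_width: 0.0286
d [-0.33 -0.53 -1.69] turn -0.007 pos [0.4457 0.0343 0.1199] jawyaw -0.093 q6 1.51 F [ 0.16 -0.62 -1.8 ] w 0.0286 t 20.1
bail a,b mm -106.6 -5.2 z 0.1564 down [ 0.079 -0.022 -0.997]
```

```bash
python3 -m inch '[[[-0.3,-0.3,-0.6,0,0],[0,-0.2,-0.6,0,0],[0,0,-0.5,0,0],[0,0,0,0,0],[0,0,0,0,0]]]' 
python3 -c 'from h import *
bl(-.03,0,.161)'
```

```text
time: 20.52
position: [0.4652, 0.0381, 0.1247]
tool_rot: [0.734, -0.039, -0.677, -0.026]
ft_force: [0.2, -0.4, -1.8]
grip_width: 0.0283
d [ 0.49 -0.02 -5.72] turn -0.007 pos [0.4652 0.0381 0.1247] jawyaw -0.093 q6 1.52 F [ 0.17 -0.4  -1.76] w 0.0283 t 20.5167
bail a,b mm -87.5 0.2 z 0.1612 down [ 0.08  -0.022 -0.997]
```

```bash
python3 -m inch '[[[0.1,0,-1,0,0],[0.1,0,-1,0,0],[0.1,0,-1,0,0],[0.1,0,-1,0,0],[0,0,0,0,0],[0,0,0,0,0]]]' 
python3 -c 'from h import *
bl(-.03,0,.161)'
```

```text
time: 21.02
position: [0.5108, 0.0343, 0.1246]
tool_rot: [0.735, -0.039, -0.676, -0.026]
ft_force: [-0.8, 0.2, -2.2]
grip_width: 0.0286
d [ 0.11  0.03 -1.17] turn -0.006 pos [0.5108 0.0343 0.1246] jawyaw -0.092 q6 1.53 F [-0.78  0.21 -2.18] w 0.0286 t 21.0167
bail a,b mm -41.7 0.4 z 0.1611 down [ 0.082 -0.022 -0.996]
```

```bash
python3 -m inch '[[[0.1,0,-1,0,0],[0.1,0,-0.9,0,0],[0,0,0,0,0]]]' | egrep 'pos|ft'
python3 -m inch '[[[0.1,0,-0.8,0,0],[0.1,0,-0.7,0,0],[0,0,0,0,0],[0,0,0,0,0]]]'  | egrep 'pos|ft'
python3 - <<'E'
from h import *
bl(-.004,0,.161)
s=camera("scene")[:,:,::-1];t=camera("top")[:,:,::-1]
cv2.imwrite("pics/x_s.png",s);cv2.imwrite("pics/x_t.png",t)
# did the hook move? blue centroid now vs staging
for n,f0,f1,(x,y,w,h) in(("s","st_s","x_s",(340,155,30,40)),("t","st_t","x_t",(282,170,20,20))):
    for f in(f0,f1):
        c=cv2.imread(f"pics/{f}.png").astype(int)[y:y+h,x:x+w];k=c[:,:,0]-c[:,:,2]>45;print(f,k.sum(),np.argwhere(k).mean(0).round(2))
E
```

```text
position: [0.5298, 0.0326, 0.1237]
ft_force: [0.0, -0.1, -0.9]
position: [0.5449, 0.0312, 0.1223]
ft_force: [0.4, -0.2, -1.1]
d [-0.19  0.02 -0.36] turn -0.006 pos [0.5449 0.0312 0.1223] jawyaw -0.092 q6 1.53 F [ 0.44 -0.15 -1.09] w 0.0286 t 21.6
bail a,b mm -7.4 0.2 z 0.1588 down [ 0.078 -0.022 -0.997]
st_s 209 [20.25 15.78]
x_s 227 [19.88 15.69]
st_t 50 [9.66 9.32]
x_t 46 [9.78 9.52]
```

```bash
python3 - <<'E'
from h import *
s=cv2.imread("pics/x_s.png");t=cv2.imread("pics/x_t.png")
m=np.zeros((600,800,3),np.uint8);m[:600,:480]=crop(s,325,160,60,75,8);m[:320,480:]=crop(t,275,170,40,40,8)
cv2.imwrite("pics/p12.png",m)
for nm,P in(("bail ctr",N-.0074*u+[0,0,.1588]),("bail+",N-.0074*u+.014*v+[0,0,.1588]),("bail-",N-.0074*u-.014*v+[0,0,.1588]),("tip",N-.018*u+[0,0,.147]),("bottom",N+[0,0,.117])):
    print(nm,((proj("scene",P)[0]-[325,160]+.5)*8).round(0),((proj("top",P)[0]-[275,170]+.5)*8+[480,0]).round(0))
E
```

```text
bail ctr [247. 472.] [642. 199.]
bail+ [284. 494.] [603. 194.]
bail- [211. 450.] [682. 204.]
tip [272. 489.] [640. 236.]
bottom [224. 601.] [653. 206.]
```

View pics/p12.png

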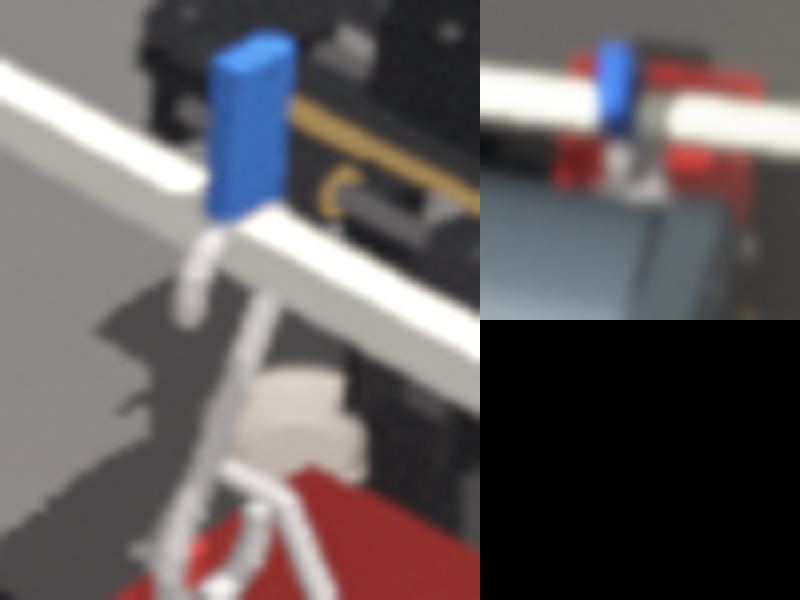

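The bail's level part runs (220,465)–(285,495). It passes behind the shank and above the lower tip (262,505), so it's inside the curl. I'll lower it.

```bash
python3 -m inch '[[[0.4,0,-0.15,0,0],[0.4,0,0,0,0],[0.4,0,0,0,0],[0,0,0,0,0]]]' | egrep 'pos|ft'
python3 -c 'from h import *
bl(-.002,0,.132)'
```

```text
position: [0.5461, 0.031, 0.1094]
ft_force: [-0.8, -1.1, -2.3]
d [ 1.42 -0.01 -0.31] turn -0.006 pos [0.5461 0.031  0.1094] jawyaw -0.092 q6 1.53 F [-0.76 -1.07 -2.29] w 0.0286 t 22.0333
bail a,b mm -6.2 0.1 z 0.1459 down [ 0.077 -0.022 -0.997]
```

```bash
python3 -m inch '[[[0.3,0,-0.15,0,0],[0.3,0,-0.1,0,0],[0.3,0,0,0,0],[0,0,0,0,0]]]' | egrep 'pos|ft'
python3 -c 'from h import *
bl(0,0,.130)'
python3 -m inch '[[[0.2,0,0,0,0],[0,0,0,0,0],[0,0,0,0,0]]]' | egrep 'pos|ft'
python3 -m inch '[[[0.2,0,0,0,0],[0,0,0,0,0],[0,0,0,0,0]]]' | egrep 'pos|ft'
python3 -c 'from h import *
bl(0,0,.130)'
```

```text
position: [0.549, 0.0306, 0.0991]
ft_force: [0.5, -0.6, -1.5]
d [ 0.59 -0.01 -0.29] turn -0.006 pos [0.549  0.0306 0.0991] jawyaw -0.092 q6 1.53 F [ 0.46 -0.59 -1.52] w 0.0284 t 22.3667
bail a,b mm -3.4 0.0 z 0.1356 down [ 0.075 -0.021 -0.997]
position: [0.5493, 0.0306, 0.0967]
ft_force: [0.5, -0.1, -2.0]
position: [0.5501, 0.0304, 0.095]
ft_force: [-0.1, -0.3, -0.4]
d [ 0.17 -0.01 -0.21] turn -0.006 pos [0.5501 0.0304 0.095 ] jawyaw -0.092 q6 1.53 F [-0.13 -0.32 -0.41] w 0.0283 t 22.8667
bail a,b mm -2.2 -0.1 z 0.1315 down [ 0.077 -0.022 -0.997]
```

```bash
for k in 1 2; do python3 -m inch '[[[0.15,0,0,0,0],[0,0,0,0,0],[0,0,0,0,0]]]' | egrep 'pos|ft';python3 -c 'from h import *
print(robot.get_obs()["moment"].round(3) if hasattr(robot.get_obs()["moment"],"round") else robot.get_obs()["moment"])'; done
python3 -c 'from h import *
bl(0,0,.130)'
```

```text
position: [0.5509, 0.0303, 0.094]
ft_force: [0.3, 0.5, -1.7]
[ 0.137  0.12  -0.01 ]
position: [0.5516, 0.0302, 0.0927]
ft_force: [-0.1, -1.0, 0.0]
[ 0.083  0.079 -0.042]
d [-0.07 -0.02 -0.08] turn -0.006 pos [0.5516 0.0302 0.0927] jawyaw -0.092 q6 1.53 F [-0.06 -1.01  0.05] w 0.028 t 23.3667
bail a,b mm -0.7 -0.2 z 0.1292 down [ 0.08  -0.022 -0.997]
```

```bash
for k in 1 2; do python3 -m inch '[[[0.15,0,0.05,0,0],[0,0,0,0,0],[0,0,0,0,0]]]' | egrep 'pos|ft';python3 -c 'from h import *
print(np.round(robot.get_obs()["moment"],3))'; done
python3 -c 'from h import *
bl(0,0,.130)'
```

```text
position: [0.5518, 0.0302, 0.0914]
ft_force: [-0.5, -0.1, -0.3]
[0.034 0.033 0.006]
position: [0.552, 0.0301, 0.0901]
ft_force: [0.8, 0.7, 0.4]
[ 0.042  0.063 -0.033]
d [-0.34 -0.02 -0.06] turn -0.006 pos [0.552  0.0301 0.0901] jawyaw -0.092 q6 1.53 F [0.82 0.71 0.38] w 0.0283 t 23.8667
bail a,b mm -0.3 -0.3 z 0.1266 down [ 0.083 -0.023 -0.996]
```

```bash
python3 -m inch '[[[0,0,0,0,0.4],[0,0,0,0,0.45],[0,0,0,0,0.5],[0,0,0,0,0.55],[0,0,0,0,0.65],[0,0,0,0,0.75],[0,0,0,0,0.8],[0,0,0,0,0.8]]]' 5
python3 -m inch '[[[0,0,0,0,0.8],[0,0,0,0,0.8],[0,0,0,0,0.8],[0,0,0,0,0.8],[0,0,0,0,0.8],[0,0,0,0,0.8],[0,0,0,0,0.8],[0,0,0,0,0.8]]]'
python3 - <<'E'
from h import *
bl(0,0,.13)
for n in("scene","top"):cv2.imwrite(f"pics/r0_{n}.png",camera(n)[:,:,::-1])
E
```

```text
time: 24.53
position: [0.5515, 0.0302, 0.0898]
tool_rot: [0.735, -0.039, -0.676, -0.026]
ft_force: [-0.4, -0.2, 0.2]
grip_width: 0.065
time: 25.2
position: [0.5515, 0.0302, 0.0898]
tool_rot: [0.735, -0.039, -0.676, -0.026]
ft_force: [0.8, -0.8, 0.4]
grip_width: 0.0699
d [-0.36 -0.02 -0.11] turn -0.006 pos [0.5515 0.0302 0.0898] jawyaw -0.092 q6 1.53 F [ 0.76 -0.82  0.37] w 0.0699 t 25.2
bail a,b mm -0.8 -0.2 z 0.1263 down [ 0.082 -0.022 -0.996]
```

```bash
python3 -m inch '[[[-0.1,0,1,0,0.8],[-0.1,0,1,0,0.8],[-0.1,0,1.5,0,0.8],[-0.1,0,2,0,0.8],[-0.2,0,2,0,0.8],[-0.5,0,2,0,0.8],[-1,0,1,0,0.8],[-2,0,0,0,0.8]]]'
python3 -m inch '[[[-3,0,0,0,0.8],[-3,0,0,0,0.8],[-3,0,0,0,0.8],[-3,0,0,0,0.8],[-1,0,0,0,0.8],[0,0,0,0,0.8],[0,0,0,0,0.8],[0,0,0,0,0.8]]]'
python3 - <<'E'
from h import *
im={}
for n in("scene","top"):im[n]=camera(n)[:,:,::-1];cv2.imwrite(f"pics/f_{n}.png",im[n])
for n in("scene","top"):
    r=[]
    for f in(cv2.imread(f"pics/r0_{n}.png"),im[n]):
        x,y,w,h=(320,190,110,90) if n=="scene" else (270,170,60,75)
        c=f[y:y+h,x:x+w].astype(int);k=c[:,:,2]-c[:,:,1]>70;b=c[:,:,0]-c[:,:,2]>45
        r.append((int(k.sum()),np.argwhere(k).mean(0).round(2)))
    print(n,r)
E
```

```text
time: 25.97
position: [0.429, 0.0423, 0.1193]
tool_rot: [0.731, -0.038, -0.681, -0.026]
ft_force: [0.3, -0.1, 0.9]
grip_width: 0.0697
time: 26.63
position: [0.4066, 0.0472, 0.2548]
tool_rot: [0.728, -0.038, -0.684, -0.026]
ft_force: [0.8, -0.5, 0.2]
grip_width: 0.0696
scene [(1667, array([63.76, 34.62])), (1697, array([63.63, 34.65]))]
top [(90, array([15.96, 31.06])), (629, array([35.44, 26.52]))]
```

```bash
python3 -m inch '[[[-1,3.5,0,0,0.8],[-1,3.5,0,0,0.8],[-1,3.5,0,0,0.8],[0,3.5,0,0,0.8],[0,3.5,0,0,0.8],[0,3.5,0,0,0.8],[0,3,0,0,0.8],[0,0,0,0,0.8]]]' | egrep 'time|pos'
python3 -m inch '[[[0,0,0,0,0.8],[0,0,0,0,0.8],[0,0,0,0,0.8],[0,0,0,0,0.8],[0,0,0,0,0.8],[0,0,0,0,0.8],[0,0,0,0,0.8],[0,0,0,0,0.8]]]' >/dev/null
python3 - <<'E'
from h import *
from scipy.optimize import minimize
fr=[{n:camera(n)[:,:,::-1].copy() for n in("scene","top")} for _ in range(6)]
W={"scene":(310,190),"top":(265,165)};sz=(110,100);soft={}
for n in W:
    x,y=W[n];cs=[]
    for f in fr:
        c=f[n][y:y+sz[1],x:x+sz[0]].astype(int);k=(c[:,:,2]-c[:,:,1]>70).astype(np.uint8)
        nn,l,st,_=cv2.connectedComponentsWithStats(cv2.dilate(k,np.ones((9,9))));k[l!=1+np.argmax(st[1:,4])]=0
        cs.append(np.argwhere(k).mean(0))
    m=np.zeros_like(k);cv2.fillConvexPoly(m,cv2.convexHull(np.argwhere(k)[:,::-1].astype(np.int32)),1);soft[n]=m.astype(np.float32)
    print(n,"centroid spread px",np.ptp(cs,0).round(2),np.mean(cs,0).round(1),int(m.sum()))
    cv2.imwrite(f"pics/fin_{n}.png",fr[-1][n])
Bx=box(-.065,.065,-.035,.035,0,.045)-[0,0,.095]
def c(p):
    P=Ro.from_euler("ZYX",p[3:]).apply(Bx)+p[:3]
    return sum(np.abs(render(n,P,off=W[n],sz=sz)-soft[n]).sum() for n in W)
best=None
p=np.r_[N[:2],.129,-.0865,0,0]
for _ in range(4):
    r=minimize(c,p,method="Nelder-Mead",options=dict(initial_simplex=p+np.vstack([np.zeros(6),np.diag([.006,.006,.006,.08,.08,.08])]),maxiter=800,fatol=.01,xatol=1e-5));p=r.x
print("bail",p[:3].round(4),"yaw,pitch,roll deg",np.degrees(p[3:]).round(1),"res",r.fun,"a,b",((p[:3]-N)@u*1e3).round(1),((p[:3]-N)@v*1e3).round(1))
o=fr[-1]
q={"cap":((s:=fr[-1]),)}
s0=cv2.imread("pics/top0.png").astype(int);d=np.abs(o["top"].astype(int)-s0).max(2)
for nm,(x,y,w,h) in dict(driver=(255,130,30,40),eyepiece=(335,150,24,24),cap=(318,250,30,30),rack=(180,230,45,45)).items():print(nm,"changed px",int((d[y:y+h,x:x+w]>40).sum()))
print(robot.get_obs()["time"],robot.get_obs()["position"])
E
```

```text
time: 27.4
position: [0.3795, -0.1978, 0.2774]
scene centroid spread px [0.07 0.11] [64.7 42.9] 2041
top centroid spread px [0.13 0.13] [40.6 31.4] 1075
bail [0.6284 0.0256 0.132 ] yaw,pitch,roll deg [-3.   1.8  0.5] res 140.921875 a,b 1.8 1.3
driver changed px 0
eyepiece changed px 0
cap changed px 21
rack changed px 184
28.6667 [ 0.37730692 -0.19288788  0.27258287]
```

```bash
python3 - <<'E'
from h import *
for f in("top0","st_t","fin_top"):
    c=cv2.imread(f"pics/{f}.png").astype(int)[248:282,316:350];k=(c.min(2)>100)&(np.ptp(c,2)<60);print(f,k.sum(),np.argwhere(k).mean(0).round(2))
g=[cv2.imread(f"pics/{f}.png").astype(int) for f in("scene0","fin_scene")];d=np.abs(g[0]-g[1]).max(2)
for nm,(x,y,w,h) in dict(cap=(345,200,35,26),driver=(310,300,65,52),eye=(255,242,30,36)).items():print(nm,int((d[y:y+h,x:x+w]>40).sum()))
E
python3 -m inch '[[[0,0,0,0,0.8],[0,0,0,0,0.8],[0,0,0,0,0.8],[0,0,0,0,0.8],[0,0,0,0,0.8],[0,0,0,0,0.8],[0,0,0,0,0.8],[0,0,0,0,0.8]]]' | grep time
```

```text
top0 1155 [16.5  16.49]
st_t 495 [14.76 19.23]
fin_top 1020 [15.3 14.8]
cap 133
driver 0
eye 0
time: 29.33
```

```bash
python3 - <<'E'
from h import *
a=cv2.imread("pics/top0.png");b=cv2.imread("pics/fin_top.png")
for thr in(150,180,200):
    for f in(a,b):
        k=f[245:285,313:353].min(2)>thr;print(thr,k.sum(),np.argwhere(k).mean(0).round(2) if k.any() else None)
r=cv2.matchTemplate(b[235:295,300:366],a[250:281,318:349],cv2.TM_CCOEFF_NORMED);print(cv2.minMaxLoc(r),"unmoved=(18,15)")
o=robot.get_obs();print(np.abs(o["joint_velocities"]).max()); robot.hand_in()
E
```

```text
150 425 [19.65 19.16]
150 406 [19.58 18.86]
180 375 [19.64 19.19]
180 362 [19.49 18.93]
200 308 [18.82 20.02]
200 274 [18.58 20.03]
(-0.30446887016296387, 0.9851482510566711, (0, 2), (18, 15)) unmoved=(18,15)
0.0013139267131721162
the job is handed in; nothing more can be done
```

The job is done and handed in at about 29 s. I lifted the hook out of the rack and slid it along the bar from 18 mm out. It dropped about 8 mm into the notch, with vertical force readings staying within about 1 N. I let go, then hung the bin nearest the base by its bail in the lower curl, released it and moved the arm clear.

**Last checks:**
- **Bin still:** its image position varied by no more than 0.13 px over six frames.
- **Bin hanging:** the fit puts the bail within 2 mm of the notch line and at 132 mm height. I expected about 129 mm, so it reads 3 mm high.
- **Bin level:** the fit gives 1.8° of pitch and 0.5° of roll. It is coarse, with about 140 px of mismatch out of 3100, so take the tilt as "about level".
- **Eyepiece and screwdriver:** no image change in either view.
- **Cap:** the best template match is at its original place. The simple pixel-difference check disagreed (21 px in the top view, 133 px in the scene view). I put that down to shadow and to the bin now hanging in front of it.

**What I could not check by eye:** my 12 views ran out before the bin was released, so the final state was checked by measurement only. The tool also drifted about 5° out of vertical during fast moves. I corrected its position for this, but not the tilt itself.

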